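Fit the funnel holder on the filtering stand

TASK

Get the stain-filtering stand ready: pick up the white funnel holder by its flat handle, keep it square and lower it gently over the stand's tall steel rod, with its ring over the base plate on the side where the beaker stands. It will land on the flat key that crosses the top of the stop collar; without forcing it, turn it until its slot drops over the key, let it down fully home on the collar, and let go. Leave the beaker, funnel, stain jar and petri dish where they are.

Things in the scene. Friction and masses are not known exactly. Their poses are not given: they have to be found in the camera images.
- holder: loose white plastic funnel holder (about 0.22 kg) lying upright on the bench: a drilled round boss, 48 mm across and 46 mm high, with a ring on one side and a flat handle on the other. Origin: on the bore's axis at the boss's underside; z up along the bore, x towards the ring, -x towards the handle. The 13.6 mm bore goes right through
- slot_roof (a point): on the holder's bore axis, 10 mm above the boss's underside, at the roof of the key slot: 8 mm wide and 10 mm deep, it runs along the holder's x axis right across the underside. It fits over the stand's key within about 0.04 rad of turn either way
- handle (a point): where to grip the holder's handle: x = -85 mm, y = 0, z = 25 mm in the holder's frame, same axes. The handle is a flat bar 12 mm thick (along y) and 22 mm tall (z = 14 to 36 mm), from the boss to x = -106 mm, then a flange 17 mm wide to x = -112 mm. Gripped here across the 12 mm, the gripper stays clear of the rod
- ring_centre (a point): centre of the holder's funnel ring: x = 72 mm, y = 0, z = 20 mm in the holder's frame; the ring is 68 mm outside, 52 mm inside, 16 mm high
- stand: heavy stand, fixed to the bench: grey base plate 200 x 130 x 12 mm (x from -45 to 155 mm), upright steel rod 12 mm in diameter, and a stop collar with a flat key across its top. Origin: on the rod's axis at bench level; z up, x from the rod over the plate to the beaker. Do not force the holder: more than 40 N between them (about 10 N sideways at the handle once the slot is on the key) does damage
- rod_tip (a point): top of the stand's rod, on its axis, 215 mm above the bench; the tip is rounded
- collar_top (a point): on the rod's axis in the plane of the flat top of the aluminium stop collar (46 mm across, 17 mm high), 85 mm above the bench. The holder's origin lies here when it is fully home
- key_top (a point): on the rod's axis at the top of the steel key, 92 mm above the bench: a flat-topped bar 6 mm wide and 46 mm long across the collar's top, standing 7 mm above it. The collar is clamped by hand: the key lies along the stand's x only to within 0.6 rad either way, which no reading shows; see it or feel for it by turning. Off the slot the holder rests on the key; over it, it drops 7 mm
- beaker: small open glass beaker, 52 mm across and 72 mm high, loose on the base plate about 72 mm from the rod (stand's +x); origin at the centre of its underside
- funnel: glass filter funnel standing on its wide rim, stem up, 66 mm across, 85 mm high; loose; origin at the centre of its underside
- stain_jar_blue: closed jar of blue stain with a blue screw lid, 59 mm across, 98 mm high; loose; origin at the centre of its underside
- petri_dish: covered glass petri dish, 64 mm across, 16 mm high; loose; origin at the centre of its underside
Things that resemble listed ones, but are neither listed nor needed, are in the scene too. Of the things that look like the holder, the larger one is meant.

How it is judged:
By the outcome, as a careful person would: the job done as asked, in the order asked, and still so for the second after the job is handed in, with the robot touching nothing.
It also fails if it takes over 72 s, if anything falls off the work surface, if the arm or the gripper's body presses on something with over 40 N, if the wrist force passes 120 N, or if a joint passes its speed limit or range.

ROBOT

A 6-joint arm with a two-finger parallel gripper is mounted at the origin on a cart in front of the work surface, level with it; the furniture and walls round the work are solid. World frame = base frame: x ahead of the robot, y to its left, z up, the work surface at z = 0. Lengths are in m, angles in rad, forces in N, time in s.
With the tool pointing down it reaches from about 0.3 to 1 m from the base axis. Payload 5.1 kg.
Tool frame: the origin (TCP) lies at the centre of the arm's flange, where the gripper is bolted on; the fingertips stand 190 mm ahead of it and the grasp point (between the pads) lies 171 mm ahead of it; z points along the fingers, y is the line along which they close (so a half turn about z gives the same grasp; the last joint's range is limited). The gripper opens to 95 mm and grips with 3 to 60 N. Pads are 20 mm wide; open, the fingers measure 119 mm over their backs; the gripper's body (75 mm by 180 mm) begins 59 mm behind the grasp point.
Start: joints at [-1.233, 0.124, 1.65, -0, 1.367, -0.083], TCP at [0.265, -0.593, 0.405] pointing down, gripper open.
Joint ranges: [-2.61, 2.61], [-1.02, 2.33], [0.03, 2.71], [-1.35, 4.49], [0.32, 2.68], [-2.91, 2.91]. Speed limits (rad/s): [2.57, 2.57, 3.14, 3.14, 3.14, 3.14].

INTERFACE

Orientations are given as a unit quaternion [x, y, z, w].
In Python, from workcell import get_obs, imaging, job gives the robot as it stands.
- The arm moves only by the tool move_arm, never from a script. Its argument "steps" is a list that holds one entry, the list of rows, each a list of 7 numbers: the opening, from 0 (shut) to 1 (fully open), then the shift along the world's x, y, z in units of 25 mm (1.0 is 25 mm), then the turn, a rotation vector about the world's x, y, z in units of 6 degrees (1.0 is 6 degrees). In form: [[[hand, x, y, z, ax, ay, az], ...]]. A call has 1 to 8 rows; each row is the pose to reach, as a shift and turn from the pose commanded when the call began; what a row does not reach only later rows make up. A row lasts 1/12 s, in which the tool goes at most 41.7 mm and 7.16 degrees, less where a joint would pass 70% of its speed; a pose out of reach is approached as far as the arm can. A call with a gripper value outside its range is refused whole. The fingers move at their own pace and stop on an object; the grip force is fixed at half the most. Time passes only in rows, so rows that repeat a pose let the fingers close. It gives the time, the measured TCP pose, the force, the opening and the grip force at its end, in the units of the state.
- get_obs(): the state, without advancing time (a new reading comes with each control period).
- imaging.grab_frame(name): name is "side" or "top"; returns (picture, depth): 384x512x3 uint8, red, green, blue; 384x512 float32, m along the optical axis (not along the pixel's ray), 0 where there is no reading.
- imaging.camera_params(name): a dict with "intrinsics" (3x3 intrinsics, pixels), "R" (3x3) and "t" (3): a world point X has camera coordinates R X + t. Camera axes: x right, y down, z forward; pixel columns grow to the right and rows downward; lengths in m; the calibration is good to about 2 mm. A picture is of the moment at which its call begins. camera_params takes no time and is no camera call.
- job.sign_off(): hands the job in; it is judged then, once.
Trained networks look in the newest picture that a camera, given by its name, has taken for a name from the list of things; names that differ only in an ending like _2 or _b are one class to them, and where a whole thing is asked for, a point or a joint stands for the part that bears it (a point fixed in the world has none). Each returns a list of dicts, best first, with "conf" (0 to 1); they miss things now and then, are a little off and sometimes report something else, mostly with a low value. They report only what shows in the picture. A call takes as long as a camera call. They do not tell look-alikes from the thing itself.
- imaging.boxes_of(camera, target): "box" ([left, top, right, bottom] in pixels, round what is visible of it).
- imaging.outline_of(camera, target): "region" (384x512 bool, what is visible of it) and "box" ([left, top, right, bottom] in pixels, round what is visible of it).
- imaging.tip_of(camera, target): "uv" ([column, row] in pixels: a listed point, or the origin of a listed thing).
The state is a dict: "clock": time; "joint_positions": joint angles; "qd": joint speeds; "effort": joint torques, N m; "position": TCP position; "ee_rot": TCP orientation; "force": force on the tool from outside, world axes, zero at the start; "moment": the same for the moment, N m; "gripper_width": finger opening in m; "gripper_force": force on a finger pad.
Only numpy, scipy, OpenCV 4.12 (cv2) and the standard library are available. Lean on these libraries where they do the work, as an engineer would, in place of code of your own. Each camera call takes 0.05 s, during which the arm holds its last target. There are 200 camera calls.

## Working session

There is one attempt and no reset: what is moved stays moved. The work goes in short steps, Python scripts to look and compute and a tool call to move; the robot and the scene stay as the last step left them, time stands still between calls to the robot, and variables do not carry over. Pictures are saved under pics/ and viewed, at most 10 in all, crops included, and the job is handed in when it is done.

Besides the shell and the picture viewer there is one more tool, called after "Call:" by a JSON object that holds its "fn" and its "kwargs". move_arm: Moves the arm, as the interface text tells. Its arguments: {"type":"object","properties":{"steps":{"type":"array"}},"required":["steps"]}

```bash
mkdir -p pics; cat > h.py <<'E'
import numpy as np, cv2
from workcell import get_obs, imaging, job
def grab(n):
    p,d=imaging.grab_frame(n); return p,d,imaging.camera_params(n)
def world(uv,z,c):  # depth z
    K=np.array(c["intrinsics"]);R=np.array(c["R"]);t=np.array(c["t"])
    uv=np.atleast_2d(uv).astype(float); z=np.atleast_1d(z)
    r=np.c_[uv,np.ones(len(uv))]@np.linalg.inv(K).T
    return (r*z[:,None]-t)@R
def onplane(uv,h,c):
    K=np.array(c["intrinsics"]);R=np.array(c["R"]);t=np.array(c["t"])
    r=R.T@np.linalg.inv(K)@np.array([uv[0],uv[1],1.]); o=-R.T@t
    return o+r*(h-o[2])/r[2]
def proj(X,c):
    q=np.atleast_2d(X)@np.array(c["R"]).T+np.array(c["t"]); q=q@np.array(c["intrinsics"]).T
    return q[:,:2]/q[:,2:]
E
python3 - <<'E'
from h import *
o=get_obs();print({k:np.round(v,3) for k,v in o.items()})
ims=[]
for n in("top","side"):
    p,d,c=grab(n); np.savez(f'{n}.npz',p=p,d=d); cv2.imwrite(f'pics/{n}0.png',p[...,::-1])
    print(n,np.round(-np.array(c["R"]).T@c["t"],3),np.round(c["R"],2).tolist(),c["intrinsics"][0][0])
    for t,h in(("holder",0),("handle",.025),("ring_centre",.02),("slot_roof",.01),("rod_tip",.215),("collar_top",.085),("key_top",.092),("stand",0),("beaker",.012)):
        for r in imaging.tip_of(n,t)[:3]: print(n,t,round(r["conf"],2),np.round(r["uv"],1),np.round(onplane(r["uv"],h,c),3))
E
```

```text
{'clock': np.float64(0.0), 'joint_positions': array([-1.233,  0.125,  1.652, -0.   ,  1.367, -0.083]), 'qd': array([-0.003,  0.   ,  0.   ,  0.001,  0.   ,  0.001]), 'effort': array([ 1.0000e-03, -4.1760e+01, -3.5993e+01,  7.8000e-02,  4.9000e-02,
       -0.0000e+00]), 'position': array([ 0.265, -0.593,  0.403]), 'ee_rot': array([ 0.978,  0.209, -0.   , -0.001]), 'force': array([-0.4  ,  0.373,  0.048]), 'moment': array([ 0.008,  0.04 , -0.032]), 'gripper_force': np.float64(0.0), 'gripper_width': np.float64(0.095)}
top [ 0.429 -0.045  1.408] [[0.03, -1.0, 0.0], [-0.99, -0.03, -0.14], [0.14, 0.0, -0.99]] 440.92083045382543
top holder 0.7 [258.8 221.1] [ 0.542 -0.051  0.   ]
top holder 0.69 [207.7 257. ] [0.424 0.108 0.   ]
top holder 0.64 [259.6 219.4] [ 0.548 -0.053  0.   ]
top handle 0.9 [261.5 247.6] [ 0.458 -0.061  0.025]
top handle 0.55 [191.  272.3] [0.376 0.155 0.025]
top ring_centre 0.79 [212.2 242.4] [0.47  0.094 0.02 ]
top ring_centre 0.57 [256.1 199. ] [ 0.61 -0.04  0.02]
top slot_roof 0.96 [258.1 223.5] [ 0.534 -0.049  0.01 ]
top slot_roof 0.51 [204.5 261.6] [0.409 0.116 0
[... 432 characters left out ...]
3
side holder 0.91 [191.7 298.8] [0.418 0.121 0.   ]
side holder 0.76 [255.5 245.1] [ 0.544 -0.04   0.   ]
side handle 0.88 [262.9 276.5] [ 0.455 -0.051  0.025]
side handle 0.61 [177.2 318.4] [0.37  0.15  0.025]
side handle 0.35 [134.2 200.7] [0.677 0.273 0.025]
side ring_centre 0.88 [202.7 279.1] [0.458 0.093 0.02 ]
side ring_centre 0.85 [254.9 220. ] [ 0.605 -0.042  0.02 ]
side slot_roof 0.98 [262.  244.2] [ 0.542 -0.056  0.01 ]
side slot_roof 0.66 [189.1 301.9] [0.409 0.126 0.01 ]
side collar_top 0.92 [149.6 223.4] [0.582 0.212 0.085]
side collar_top 0.44 [131.7 199.1] [0.65  0.261 0.085]
side key_top 0.67 [148.7 221.7] [0.583 0.213 0.092]
side stand 0.58 [156.1 234.7] [0.588 0.216 0.   ]
```

View pics/top0.png

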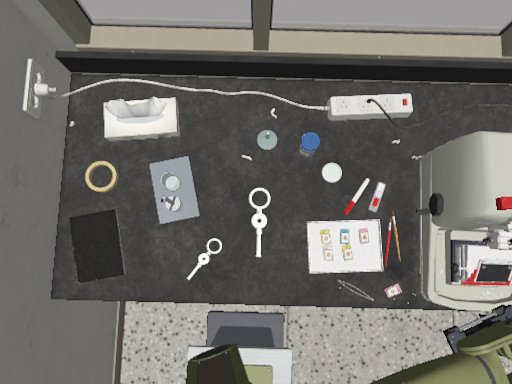

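View pics/side0.png

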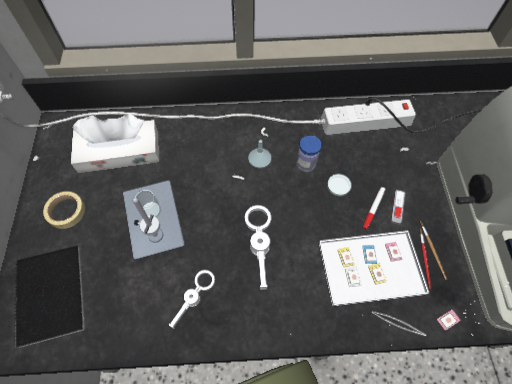

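The larger holder is near pixel (259,220) in the top picture, with its ring away from the robot. The stand's plate is at about (173,190), with the beaker on its far side. Next I'll refine the poses from depth.

```bash
python3 - <<'E'
from h import *
crops=[]
for n in("top","side"):
    f=np.load(n+'.npz');p,d=f['p'],f['d'];c=imaging.camera_params(n)
    v,u=np.mgrid[:384,:512]; W=world(np.c_[u.ravel(),v.ravel()],d.ravel(),c).reshape(384,512,3)
    ok=d>0
    print(n,'bench z',np.median(W[ok&(abs(W[...,0]-.5)<.2)&(abs(W[...,1]-.05)<.1)][:,2]))
    m=ok&(W[...,0]>.38)&(W[...,0]<.68)&(abs(W[...,1]+.05)<.07)&(p.min(2)>150)
    P=W[m]; print('holder pts',len(P),P.min(0).round(3),P.max(0).round(3))
    h=P[(P[:,0]<.51)&(P[:,2]>.025)&(P[:,2]<.045)]; print('handle',len(h),h.mean(0).round(4),np.polyfit(h[:,0],h[:,1],1).round(4))
    b=P[P[:,2]>.04]; print('boss top',len(b),b.mean(0).round(4),b.min(0).round(3),b.max(0).round(3))
    r=P[(P[:,0]>.575)]; print('ring',len(r),r.mean(0).round(4),((r.min(0)+r.max(0))/2).round(4),r[:,2].max())
    reg=ok&(abs(W[...,0]-.62)<.15)&(abs(W[...,1]-.22)<.13)
    pl=reg&(abs(W[...,2]-.012)<.006)&(p[...,2].astype(int)>p[...,0]+8)
    R=cv2.minAreaRect(W[pl][:,:2].astype(np.float32)); print('plate',pl.sum(),R, cv2.boxPoints(R).round(3).tolist())
    for lo,hi in((.08,.1),(.1,.15),(.15,.2),(.2,.23)):
        q=W[reg&(W[...,2]>lo)&(W[...,2]<hi)]
        if len(q):print('z',lo,hi,len(q),np.median(q,0).round(4),q.min(0).round(3),q.max(0).round(3))
    a=(slice(150,240),slice(130,220)) if n=="top" else (slice(175,265),slice(110,200))
    crops.append(cv2.resize(p[a][...,::-1],(400,400),interpolation=cv2.INTER_CUBIC))
cv2.imwrite('pics/crop1.png',np.hstack(crops))
E
```

```text
top bench z -0.0003918276332603434
holder pts 528 [ 0.431 -0.084 -0.004] [ 0.649 -0.017  0.054]
handle 108 [ 0.4705 -0.0515  0.0354] [ 0.0079 -0.0552]
boss top 177 [ 0.541  -0.0512  0.0454] [ 0.435 -0.073  0.04 ] [ 0.583 -0.029  0.054]
ring 194 [ 0.6127 -0.0496  0.0229] [ 0.6129 -0.0503  0.0184] 0.040568205105055245
plate 1818 ((0.6372233033180237, 0.22432848811149597), (0.19903479516506195, 0.1291830688714981), 13.301093101501465) [[0.5260000228881836, 0.2639999985694885], [0.5550000071525574, 0.13899999856948853], [0.7490000128746033, 0.18400000035762787], [0.718999981880188, 0.3100000023841858]]
z 0.08 0.1 185 [0.5864 0.2111 0.0843] [0.562 0.189 0.08 ] [0.679 0.252 0.096]
z 0.1 0.15 16 [0.5812 0.2076 0.1236] [0.578 0.205 0.102] [0.589 0.213 0.145]
z 0.15 0.2 19 [0.5822 0.207  0.1784] [0.578 0.206 0.15 ] [0.589 0.213 0.199]
z 0.2 0.23 16 [0.584  0.2111 0.2107] [0.579 0.206 0.204] [0.59  0.218 0.22 ]
side bench z -0.00035392563744165355
holder pts 755 [ 0.428 -0.084 -0.004] [ 0.66  -0.016  0.05 ]
handle 182 [ 0.4699 -0.0494  0.0352] [ 0.0138 -0.0559]
boss top 266 [ 0.5379 -0.0492  0.0453] [ 0.514 -0.072  0.04 ] [ 0.571 -0.026  0.05 ]
ring 246 [ 0.6115 -0.0487  0.0235] [ 0.6175 -0.0501  0.0169] 0.03795470221141779
plate 2456 ((0.5939995050430298, 0.2143857181072235), (0.2919739782810211, 0.1424684226512909), 17.847366333007812) [[0.43299999833106995, 0.2370000034570694], [0.47699999809265137, 0.10199999809265137], [0.7549999952316284, 0.19099999964237213], [0.7110000252723694, 0.3269999921321869]]
z 0.08 0.1 312 [0.582  0.2129 0.0844] [0.557 0.192 0.08 ] [0.677 0.255 0.098]
z 0.1 0.15 56 [0.5762 0.2117 0.1272] [0.574 0.207 0.102] [0.583 0.219 0.15 ]
z 0.15 0.2 66 [0.5759 0.2112 0.1774] [0.574 0.208 0.15 ] [0.584 0.219 0.199]
z 0.2 0.23 34 [0.5784 0.2127 0.2104] [0.574 0.209 0.201] [0.584 0.219 0.216]
```

View pics/crop1.png

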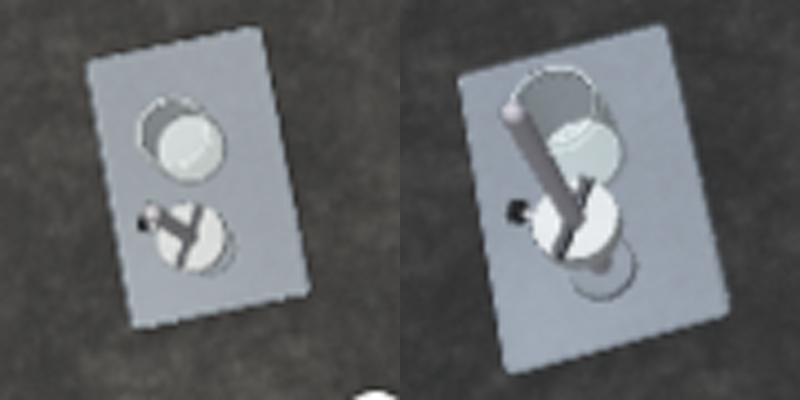

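The top crop shows the key as a dark bar across the collar, tilted up to the right from (182,262) to (202,208). That puts it about -20° in the world, while the stand's yaw is about +13.3°. I'll start moving over the handle.

Call:
{"fn": "move_arm", "kwargs": {"steps": [[[1, 4, 11.5, 0, 0, 0, -2], [1, 4, 11.5, 0, 0, 0, -3.9], [1, 4, 11.5, 0, 0, 0, -3.9], [1, 4, 11.5, 0, 0, 0, -3.9], [1, 4, 11.5, 0, 0, 0, -3.9], [1, 4, 11.5, 0, 0, 0, -3.9], [1, 4, 11.5, 0, 0, 0, -3.9], [1, 4, 11.5, 0, 0, 0, -3.9]]]}}

```text
clock: 1.67
position: [0.3662, -0.302, 0.4049]
ee_rot: [1.0, 0.008, 0.001, -0.001]
force: [-0.0, -1.0, 0.2]
gripper_width: 0.0951
gripper_force: 0.0
```

```bash
python3 - <<'E'
from h import *
# rectify the key plane z=.092 around the rod axis
o=np.array([.5837,.2117]);out=[]
for n in("top","side"):
    p=np.load(n+'.npz')['p'];c=imaging.camera_params(n)
    s=.0375
    src=proj([[o[0]+a*s,o[1]+b*s,.092] for a,b in((1,1),(1,-1),(-1,-1),(-1,1))],c).astype(np.float32)
    H=cv2.getPerspectiveTransform(src,np.float32([[0,0],[400,0],[400,400],[0,400]]))
    w=cv2.warpPerspective(p[...,::-1],H,(400,400),flags=cv2.INTER_CUBIC)
    for k in(100,200,300): cv2.line(w,(k,0),(k,8),(0,0,255),1);cv2.line(w,(0,k),(8,k),(0,0,255),1)
    out.append(w)
cv2.imwrite('pics/rect.png',np.hstack(out))
E
```

```text
(no output)
```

View pics/rect.png

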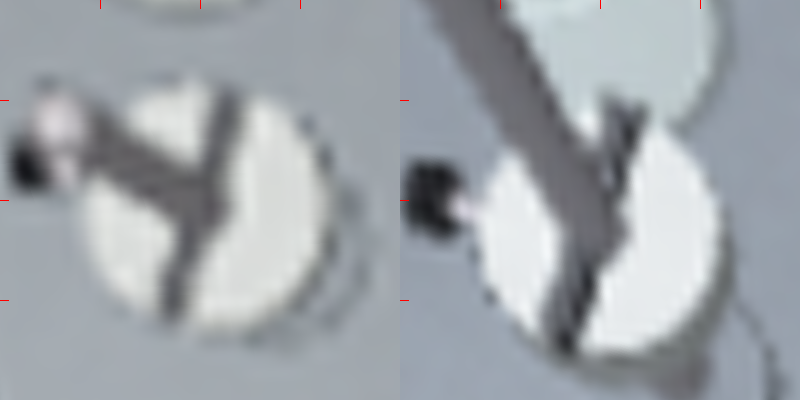

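The rectified key plane puts the key from (230,95) to (173,315) in the left view and from (632,109) to (565,345) in the right. That gives a world angle of about -15°, which is -0.5 rad from the stand's x and within range.

Call:
{"fn": "move_arm", "kwargs": {"steps": [[[1, 3.58, 10.18, -4, 0, 0, 0], [1, 3.58, 10.18, -4, 0, 0, 0], [1, 3.58, 10.18, -5.8, 0, 0, 0], [1, 3.58, 10.18, -5.8, 0, 0, 0], [1, 3.58, 10.18, -5.8, 0, 0, 0], [1, 3.58, 10.18, -5.8, 0, 0, 0], [1, 3.58, 10.18, -5.8, 0, 0, 0], [1, 3.58, 10.18, -5.8, 0, 0, 0]]]}}

```text
clock: 2.33
position: [0.4546, -0.0483, 0.2567]
ee_rot: [1.0, 0.008, -0.002, -0.001]
force: [-0.0, 1.0, 0.2]
gripper_width: 0.0954
gripper_force: 0.0
```

Call:
{"fn": "move_arm", "kwargs": {"steps": [[[1, 0, 0, 0, 0, 0, 0], [1, 0, 0, 0, 0, 0, 0]]]}}

```text
clock: 2.5
position: [0.4551, -0.0511, 0.2594]
ee_rot: [1.0, 0.007, -0.001, 0.0]
force: [-0.2, 0.1, 0.0]
gripper_width: 0.0952
gripper_force: 0.0
```

```bash
python3 - <<'E'
from h import *
out=[]
for n in("top","side"):
    p,d,c=grab(n); np.savez(n+'1.npz',p=p,d=d)
    a=(slice(170,290),slice(200,320))
    out.append(cv2.resize(p[a][...,::-1],(400,400),interpolation=cv2.INTER_CUBIC))
cv2.imwrite('pics/g1.png',np.hstack(out))
print(get_obs()['position'],get_obs()['ee_rot'],get_obs()['force'])
E
```

```text
[ 0.45540118 -0.05223844  0.26082293] [9.99982778e-01 5.79314955e-03 8.42377545e-04 4.16681542e-04] [0.75408697 0.37332158 0.25667307]
```

View pics/g1.png

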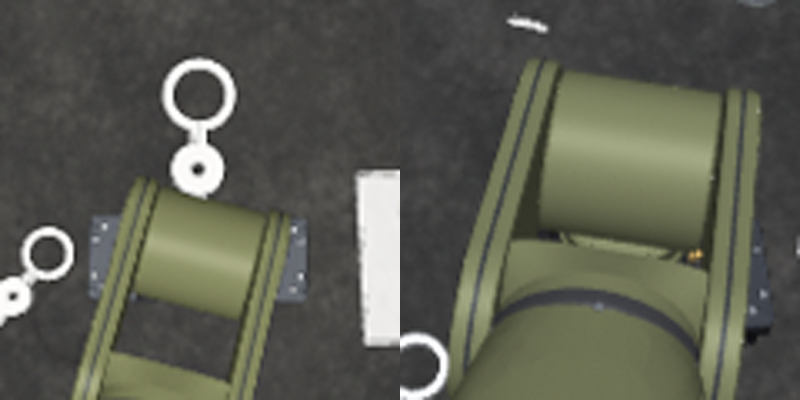

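The gripper is astride the handle: its body spans the left view from (90,250) to (305,250), and the boss shows just ahead at (198,170). I'll lower and grip.

Call:
{"fn": "move_arm", "kwargs": {"steps": [[[1, 0, 0, -1, 0, 0, 0], [1, 0, 0, -2, 0, 0, 0], [1, 0, 0, -2.56, 0, 0, 0], [1, 0, 0, -2.56, 0, 0, 0], [0, 0, 0, -2.56, 0, 0, 0], [0, 0, 0, -2.56, 0, 0, 0], [0, 0, 0, -2.56, 0, 0, 0], [0, 0, 0, -2.56, 0, 0, 0]]]}}

```text
clock: 3.27
position: [0.4557, -0.0517, 0.1974]
ee_rot: [1.0, 0.006, 0.002, 0.0]
force: [0.2, 0.3, 0.3]
gripper_width: 0.0735
gripper_force: 0.0
```

Call:
{"fn": "move_arm", "kwargs": {"steps": [[[0, 0, 0, 0, 0, 0, 0], [0, 0, 0, 0, 0, 0, 0], [0, 0, 0, 0, 0, 0, 0], [0, 0, 0, 0, 0, 0, 0], [0, 0, 0, 0, 0, 0, 0], [0, 0, 0, 0, 0, 0, 0]]]}}

```text
clock: 3.77
position: [0.455, -0.0512, 0.1957]
ee_rot: [1.0, 0.006, -0.0, -0.0]
force: [-1.1, -1.0, 0.1]
gripper_width: 0.0339
gripper_force: 0.0
```

Call:
{"fn": "move_arm", "kwargs": {"steps": [[[0, 0, 0, 0, 0, 0, 0], [0, 0, 0, 0, 0, 0, 0], [0, 0, 0, 0, 0, 0, 0], [0, 0, 0, 0, 0, 0, 0], [0, 0, 0, 0, 0, 0, 0], [0, 0, 0, 0, 0, 0, 0], [0, 0, 0, 0, 0, 0, 0]]]}}

```text
clock: 4.35
position: [0.455, -0.0513, 0.1957]
ee_rot: [1.0, 0.006, -0.0, -0.0]
force: [0.1, 0.4, -0.4]
gripper_width: 0.012
gripper_force: 30.0
```

Call:
{"fn": "move_arm", "kwargs": {"steps": [[[0, 0, 0, 0.5, 0, 0, 0], [0, 0, 0, 1.5, 0, 0, 0], [0, 0, 0, 3, 0, 0, 0], [0, 0, 0, 4.6, 0, 0, 0], [0, 0, 0, 6.2, 0, 0, 0], [0, 0, 0, 7.8, 0, 0, 0], [0, 0, 0, 9.4, 0, 0, 0], [0, 0, 0, 10.4, 0, 0, 0]]]}}

```text
clock: 5.02
position: [0.4548, -0.0512, 0.4601]
ee_rot: [1.0, 0.006, 0.002, 0.001]
force: [0.9, -0.3, -2.5]
gripper_width: 0.0119
gripper_force: 30.0
```

Call:
{"fn": "move_arm", "kwargs": {"steps": [[[0, 0.1, 0.8, 0, 0, 0, 0], [0, 0.3, 2.2, 0, 0, 0, 0], [0, 0.6, 3.8, 0, 0, 0, 0], [0, 0.9, 5.4, 0, 0, 0, 0], [0, 1.1, 7, 0, 0, 0, 0], [0, 1.3, 8.2, 0, 0, 0, 0], [0, 1.3, 8.2, 0, 0, 0, 0], [0, 1.3, 8.2, 0, 0, 0, 0]]]}}

```text
clock: 5.68
position: [0.4872, 0.1551, 0.4545]
ee_rot: [1.0, 0.008, -0.001, 0.0]
force: [-0.3, 0.1, -1.9]
gripper_width: 0.0119
gripper_force: 30.0
```

```bash
python3 - <<'E'
from h import *
out=[]
o=get_obs();print(o['position'],o['ee_rot'],o['force'],o['moment'])
for n in("top","side"):
    p,d,c=grab(n); np.savez(n+'2.npz',p=p,d=d)
    for t in("slot_roof","ring_centre","rod_tip","key_top","collar_top"):
        for r in imaging.tip_of(n,t)[:2]: print(n,t,round(r["conf"],2),np.round(r["uv"],1))
    out.append(cv2.resize(p[120:320,80:330][...,::-1],(400,320),interpolation=cv2.INTER_CUBIC))
    v,u=np.mgrid[:384,:512]; W=world(np.c_[u.ravel(),v.ravel()],d.ravel(),c).reshape(384,512,3)
    P=W[(W[...,2]>.24)&(W[...,2]<.34)&(p.min(2)>150)&(W[...,0]>.4)&(W[...,0]<.75)&(abs(W[...,1]-.15)<.2)]
    print(n,len(P),P.min(0).round(3),P.max(0).round(3))
    hi=P[P[:,2]>.297]; print('boss',len(hi),hi.mean(0).round(4), ((hi.max(0)+hi.min(0))/2).round(4))
    r=P[P[:,0]>.605]; print('ring',len(r),r.mean(0).round(4),((r.max(0)+r.min(0))/2).round(4),r.max(0).round(3))
cv2.imwrite('pics/h2.png',np.hstack(out))
E
```

```text
[0.48723468 0.15511081 0.45453808] [ 9.99968518e-01  7.81023992e-03 -1.33903597e-03  4.11898040e-04] [-0.28437735  0.10662944 -1.87909711] [-0.03969121  0.18551696  0.01656363]
top slot_roof 0.74 [205.5 260.7]
top slot_roof 0.69 [182.  197.8]
top ring_centre 0.79 [178.  169.8]
top ring_centre 0.53 [212.2 246.2]
top rod_tip 0.84 [162.3 195.5]
top rod_tip 0.41 [179.8 199.5]
top key_top 0.7 [170.  202.4]
top collar_top 0.68 [173.6 203.1]
top 456 [0.552 0.122 0.257] [0.679 0.188 0.309]
boss 179 [0.5809 0.1519 0.3031] [0.5827 0.1543 0.3032]
ring 251 [0.6434 0.1554 0.2844] [0.6422 0.1551 0.2848] [0.679 0.188 0.299]
side slot_roof 0.76 [158.1 189.1]
side slot_roof 0.63 [191.5 298.8]
side ring_centre 0.73 [202.7 279.1]
side ring_centre 0.51 [156.1 154.3]
side 252 [0.554 0.121 0.259] [0.674 0.155 0.307]
boss 47 [0.573  0.1343 0.3043] [0.5738 0.1347 0.3026]
ring 199 [0.6421 0.1359 0.2845] [0.6424 0.1383 0.2809] [0.674 0.155 0.288]
```

View pics/h2.png

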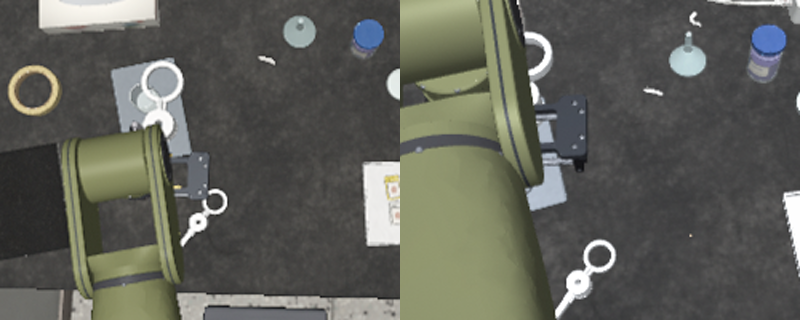

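The holder hangs level above the stand: boss at (158,125) and ring at (162,82) in the left view. I'll turn it to -15° and bring it over the rod.

Call:
{"fn": "move_arm", "kwargs": {"steps": [[[0, 0.1, 0.8, 0, 0, 0, -0.6], [0, 0.3, 1.8, 0, 0, 0, -1.5], [0, 0.45, 2.7, 0, 0, 0, -2.2], [0, 0.56, 3.22, 0, 0, 0, -2.62], [0, 0.56, 3.22, 0, 0, 0, -2.62], [0, 0.56, 3.22, 0, 0, 0, -2.62], [0, 0.56, 3.22, 0, 0, 0, -2.62]]]}}

```text
clock: 6.87
position: [0.5014, 0.2338, 0.4556]
ee_rot: [0.991, -0.13, -0.0, 0.0]
force: [0.1, -0.2, -3.2]
gripper_width: 0.0116
gripper_force: 30.0
```

Call:
{"fn": "move_arm", "kwargs": {"steps": [[[0, 0, 0, -0.6, 0, 0, 0], [0, 0, 0, -1.2, 0, 0, 0], [0, 0, 0, -1.2, 0, 0, 0], [0, 0, 0, -1.2, 0, 0, 0], [0, 0, 0, -1.2, 0, 0, 0]]]}}

```text
clock: 7.28
position: [0.5016, 0.2337, 0.4266]
ee_rot: [0.991, -0.131, 0.0, -0.0]
force: [-0.4, 0.5, -2.4]
gripper_width: 0.0117
gripper_force: 30.0
```

```bash
python3 - <<'E'
from h import *
out=[]
o=get_obs();print(o['position'],o['ee_rot'],o['force'],o['moment'])
for n in("top","side"):
    p,d,c=grab(n); np.savez(n+'3.npz',p=p,d=d)
    print(n,'proj origin@top, rodtip',proj([[.5825,.2128,.046+.229],[.5825,.2128,.215]],c).round(1).tolist())
    a=(slice(130,230),slice(115,215)) if n=="top" else (slice(120,220),slice(70,170))
    out.append(cv2.resize(p[a][...,::-1],(400,400),interpolation=cv2.INTER_CUBIC))
cv2.imwrite('pics/h3.png',np.hstack(out))
E
```

```text
[0.5016265  0.23371512 0.42661017] [ 9.91398450e-01 -1.30877177e-01  4.89859088e-04 -1.92744662e-04] [-0.36928225  0.50576711 -2.40882642] [0.11961114 0.21617435 0.04021828]
top proj origin@top, rodtip [[158.5, 194.2], [163.3, 197.3]]
side proj origin@top, rodtip [[126.9, 183.9], [135.0, 198.1]]
```

View pics/h3.png

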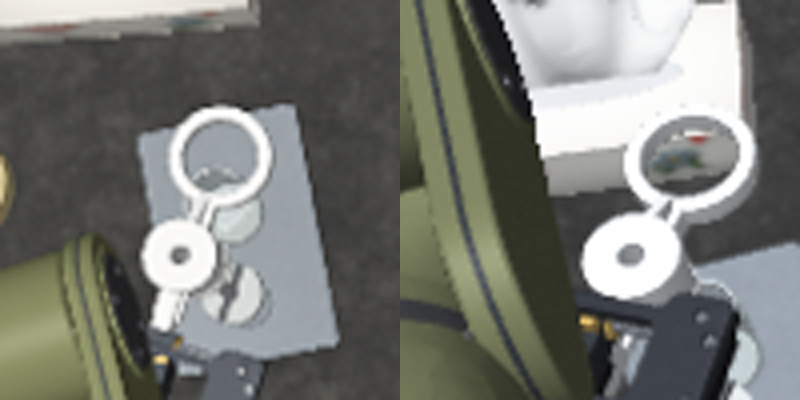

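The bore shows as a dark hole at (180,254) in the left view and (630,253) in the right, within about a pixel of prediction. I'll compare hole and rod in each camera at sub-pixel level.

```bash
python3 - <<'E'
from h import *
for n,g in(("top",(159.7,193)),("side",(127.2,183))):
    c=imaging.camera_params(n)
    p=cv2.cvtColor(np.load(n+'3.npz')['p'],cv2.COLOR_RGB2GRAY).astype(float)
    v,u=np.mgrid[:384,:512]
    w=np.clip(235-p,0,None)*(np.hypot(u-g[0],v-g[1])<4.6)
    uv=[(w*u).sum()/w.sum(),(w*v).sum()/w.sum()]
    H=onplane(uv,.2769,c)
    # boss disc: white blob ellipse
    print(n,'bore',np.round(uv,2),H.round(4))
    # rod axis in the initial picture: centre of the rod tip region / collar fit
    g0=cv2.cvtColor(np.load(n+'.npz')['p'],cv2.COLOR_RGB2GRAY)
    for o in((.5838,.2122),(.5812,.2135),(.5825,.2128)):
        print('  rod cand',o,proj([[*o,.215],[*o,.15],[*o,.085]],c).round(1).tolist())
    f=np.load(n+'.npz');W=world(np.c_[u.ravel(),v.ravel()],f['d'].ravel(),c).reshape(384,512,3)
    m=(W[...,2]>.1)&(W[...,2]<.225)&(np.hypot(W[...,0]-.582,W[...,1]-.212)<.02)
    for r in range(384):
        k=np.where(m[r])[0]
        if len(k)>2: print('  row',r,'cols',k.min(),k.max(),'z',W[r,k,2].mean().round(3),end=';')
    print()
E
```

```text
top bore [159.44 193.34] [0.5846 0.21   0.2769]
  rod cand (0.5838, 0.2122) [[163.5, 196.9], [168.2, 199.9], [172.5, 202.6]]
  rod cand (0.5812, 0.2135) [[163.0, 197.8], [167.7, 200.8], [172.0, 203.5]]
  rod cand (0.5825, 0.2128) [[163.3, 197.3], [168.0, 200.3], [172.2, 203.1]]
  row 196 cols 163 166 z 0.212;  row 197 cols 162 168 z 0.204;  row 198 cols 163 169 z 0.198;  row 199 cols 164 171 z 0.179;  row 200 cols 165 172 z 0.165;  row 201 cols 167 173 z 0.143;  row 202 cols 169 173 z 0.128;  row 203 cols 170 173 z 0.111;
side bore [127.13 183.31] [0.5828 0.2118 0.2769]
  rod cand (0.5838, 0.2122) [[135.4, 197.5], [143.0, 211.0], [149.7, 222.7]]
  rod cand (0.5812, 0.2135) [[134.6, 198.7], [142.3, 212.0], [149.1, 223.7]]
  rod cand (0.5825, 0.2128) [[135.0, 198.1], [142.7, 211.5], [149.4, 223.2]]
  row 198 cols 134 136 z 0.214;  row 199 cols 133 137 z 0.214;  row 200 cols 133 138 z 0.211;  row 201 cols 133 138 z 0.21;  row 202 cols 133 139 z 0.207;  row 203 cols 134 139 z 0.204;  row 204 cols 134 140 z 0.199;  row 205 cols 135 141 z 0.192;  row 206 cols 135 141 z 0.189;  row 207 cols 136 142 z 0.185;  row 208 cols 137 142 z 0.18;  row 209 cols 137 143 z 0.174;  row 210 cols 138 143 z 0.17;  row 211 cols 138 144 z 0.164;  row 212 cols 139 144 z 0.161;  row 213 cols 140 145 z 0.154;  row 214 cols 140 146 z 0.148;  row 215 cols 141 146 z 0.145;  row 216 cols 141 147 z 0.137;  row 217 cols 142 147 z 0.133;  row 218 cols 143 148 z 0.128;  row 219 cols 143 148 z 0.123;  row 220 cols 144 149 z 0.116;  row 221 cols 144 149 z 0.112;  row 222 cols 145 149 z 0.108;  row 223 cols 146 148 z 0.102;
```

Call:
{"fn": "move_arm", "kwargs": {"steps": [[[0, -0.05, 0.07, 0, 0, 0, 0], [0, -0.05, 0.07, -0.2, 0, 0, 0], [0, -0.05, 0.07, -0.4, 0, 0, 0], [0, -0.05, 0.07, -0.6, 0, 0, 0], [0, -0.05, 0.07, -0.7, 0, 0, 0], [0, -0.05, 0.07, -0.8, 0, 0, 0], [0, -0.05, 0.07, -0.8, 0, 0, 0]]]}}

```text
clock: 7.97
position: [0.5001, 0.2359, 0.4047]
ee_rot: [0.991, -0.131, -0.001, 0.0]
force: [0.0, -0.1, -2.8]
gripper_width: 0.0115
gripper_force: 30.0
```

Call:
{"fn": "move_arm", "kwargs": {"steps": [[[0, 0, 0, -0.05, 0, 0, 0], [0, 0, 0, -0.1, 0, 0, 0], [0, 0, 0, -0.15, 0, 0, 0], [0, 0, 0, -0.15, 0, 0, 0]]]}}

```text
clock: 8.3
position: [0.5002, 0.2359, 0.4018]
ee_rot: [0.991, -0.131, -0.0, 0.0]
force: [0.6, -0.5, -2.6]
gripper_width: 0.0121
gripper_force: 30.0
```

```bash
python3 - <<'E'
from h import *
o=get_obs();print(o['position'].round(4),o['force'].round(2),o['moment'].round(3))
E
```

```text
[0.5002 0.2359 0.4018] [ 0.65 -0.5  -2.58] [ 0.059  0.245 -0.007]
```

The holder is 9 mm down over the tip with no contact force, so the bore is on the rod. I'll continue down.

Call:
{"fn": "move_arm", "kwargs": {"steps": [[[0, 0, 0, -0.2, 0, 0, 0], [0, 0, 0, -0.4, 0, 0, 0], [0, 0, 0, -0.6, 0, 0, 0], [0, 0, 0, -0.8, 0, 0, 0], [0, 0, 0, -0.8, 0, 0, 0], [0, 0, 0, -0.8, 0, 0, 0]]]}}

```text
clock: 8.8
position: [0.5001, 0.2359, 0.3812]
ee_rot: [0.991, -0.131, -0.001, 0.0]
force: [-1.0, 0.3, -3.1]
gripper_width: 0.0118
gripper_force: 30.0
```

```bash
cat > s.py <<'E'
from h import *
o=get_obs();print(o['clock'],o['position'].round(4),o['ee_rot'].round(4),o['force'].round(2),o['moment'].round(3))
E
python3 s.py
```

```text
8.8 [0.5001 0.2359 0.3812] [ 9.914e-01 -1.306e-01 -6.000e-04  3.000e-04] [-1.    0.27 -3.06] [ 0.133  0.167 -0.026]
```

Call:
{"fn": "move_arm", "kwargs": {"steps": [[[0, 0, 0, -0.3, 0, 0, 0], [0, 0, 0, -0.6, 0, 0, 0], [0, 0, 0, -0.9, 0, 0, 0], [0, 0, 0, -1.2, 0, 0, 0], [0, 0, 0, -1.5, 0, 0, 0], [0, 0, 0, -1.5, 0, 0, 0]]]}}

```text
clock: 9.3
position: [0.4998, 0.2358, 0.3419]
ee_rot: [0.991, -0.131, -0.001, 0.001]
force: [0.7, 0.4, -3.2]
gripper_width: 0.012
gripper_force: 30.0
```

Call:
{"fn": "move_arm", "kwargs": {"steps": [[[0, 0, 0, -0.3, 0, 0, 0], [0, 0, 0, -0.6, 0, 0, 0], [0, 0, 0, -0.9, 0, 0, 0], [0, 0, 0, -1.2, 0, 0, 0], [0, 0, 0, -1.5, 0, 0, 0], [0, 0, 0, -1.8, 0, 0, 0], [0, 0, 0, -1.8, 0, 0, 0]]]}}

```text
clock: 9.88
position: [0.4997, 0.2358, 0.2972]
ee_rot: [0.991, -0.131, -0.001, 0.001]
force: [-0.2, -0.0, -3.7]
gripper_width: 0.012
gripper_force: 30.0
```

```bash
python3 s.py
```

```text
9.8833 [0.4997 0.2358 0.2972] [ 9.914e-01 -1.306e-01 -1.200e-03  6.000e-04] [-0.2  -0.03 -3.67] [0.082 0.184 0.008]
```

Call:
{"fn": "move_arm", "kwargs": {"steps": [[[0, 0, 0, -0.1, 0, 0, 0], [0, 0, 0, -0.2, 0, 0, 0], [0, 0, 0, -0.3, 0, 0, 0], [0, 0, 0, -0.35, 0, 0, 0], [0, 0, 0, -0.35, 0, 0, 0]]]}}

```text
clock: 10.3
position: [0.5002, 0.2359, 0.2906]
ee_rot: [0.991, -0.131, -0.0, 0.0]
force: [0.3, -0.3, -2.1]
gripper_width: 0.0118
gripper_force: 30.0
```

Call:
{"fn": "move_arm", "kwargs": {"steps": [[[0, 0, 0, -0.05, 0, 0, 0], [0, 0, 0, -0.1, 0, 0, 0], [0, 0, 0, -0.1, 0, 0, 0]]]}}

```text
clock: 10.55
position: [0.5002, 0.2359, 0.2881]
ee_rot: [0.991, -0.131, -0.0, 0.0]
force: [0.3, -0.3, -2.9]
gripper_width: 0.0119
gripper_force: 30.0
```

```bash
python3 s.py
```

```text
10.55 [0.5002 0.2359 0.2881] [ 9.914e-01 -1.306e-01 -1.000e-04  1.000e-04] [ 0.33 -0.29 -2.87] [0.087 0.264 0.009]
```

Call:
{"fn": "move_arm", "kwargs": {"steps": [[[0, 0, 0, -0.04, 0, 0, 0], [0, 0, 0, -0.06, 0, 0, 0], [0, 0, 0, -0.06, 0, 0, 0]]]}}

```text
clock: 10.8
position: [0.5002, 0.2359, 0.2866]
ee_rot: [0.991, -0.131, -0.0, 0.0]
force: [-0.3, -0.2, -2.2]
gripper_width: 0.012
gripper_force: 30.0
```

```bash
python3 s.py
```

```text
10.8 [0.5002 0.2359 0.2866] [ 9.914e-01 -1.306e-01 -1.000e-04  0.000e+00] [-0.34 -0.19 -2.24] [0.07  0.218 0.028]
```

Call:
{"fn": "move_arm", "kwargs": {"steps": [[[0, 0, 0, -0.03, 0, 0, 0], [0, 0, 0, -0.06, 0, 0, 0], [0, 0, 0, -0.06, 0, 0, 0]]]}}

```text
clock: 11.05
position: [0.5002, 0.2359, 0.2851]
ee_rot: [0.991, -0.131, -0.0, 0.0]
force: [0.4, 0.6, -2.0]
gripper_width: 0.0116
gripper_force: 30.0
```

```bash
python3 s.py
```

```text
11.05 [0.5002 0.2359 0.2851] [ 9.914e-01 -1.306e-01 -1.000e-04  1.000e-04] [ 0.35  0.57 -1.98] [ 0.148  0.154 -0.033]
```

There is still no contact below the key's top height, so the slot appears to be over the key. I'll ease it onto the collar.

Call:
{"fn": "move_arm", "kwargs": {"steps": [[[0, 0, 0, -0.04, 0, 0, 0], [0, 0, 0, -0.08, 0, 0, 0], [0, 0, 0, -0.12, 0, 0, 0], [0, 0, 0, -0.12, 0, 0, 0]]]}}

```text
clock: 11.38
position: [0.5001, 0.2359, 0.2819]
ee_rot: [0.991, -0.131, -0.0, 0.0]
force: [0.3, -0.6, -2.5]
gripper_width: 0.0119
gripper_force: 30.0
```

```bash
python3 s.py
```

```text
11.3833 [0.5001 0.2359 0.2819] [ 9.914e-01 -1.306e-01 -2.000e-04  1.000e-04] [ 0.34 -0.62 -2.5 ] [ 0.119  0.195 -0.036]
```

Call:
{"fn": "move_arm", "kwargs": {"steps": [[[0, 0, 0, -0.03, 0, 0, 0], [0, 0, 0, -0.05, 0, 0, 0], [0, 0, 0, -0.05, 0, 0, 0]]]}}

```text
clock: 11.63
position: [0.5003, 0.236, 0.2813]
ee_rot: [0.991, -0.131, 0.0, -0.0]
force: [-0.3, -0.9, -0.3]
gripper_width: 0.0117
gripper_force: 30.0
```

```bash
python3 s.py
```

```text
11.6333 [0.5003 0.236  0.2813] [ 9.914e-01 -1.306e-01  2.000e-04 -1.000e-04] [-0.35 -0.95 -0.32] [ 0.045  0.192 -0.068]
```

Call:
{"fn": "move_arm", "kwargs": {"steps": [[[0, 0, 0, -0.03, 0, 0, 0], [0, 0, 0, -0.03, 0, 0, 0], [0, 0, 0, -0.03, 0, 0, 0]]]}}

```text
clock: 11.88
position: [0.5005, 0.236, 0.2809]
ee_rot: [0.991, -0.131, 0.001, -0.0]
force: [-1.4, -1.0, 1.7]
gripper_width: 0.0118
gripper_force: 30.0
```

```bash
python3 s.py
```

```text
11.8833 [0.5005 0.236  0.2809] [ 9.914e-01 -1.306e-01  5.000e-04 -2.000e-04] [-1.43 -1.03  1.66] [ 0.002  0.128 -0.05 ]
```

It is seated at the expected height, with force rising. I'll open, back straight up, and check.

Call:
{"fn": "move_arm", "kwargs": {"steps": [[[0.6, 0, 0, 0, 0, 0, 0], [0.6, 0, 0, 0, 0, 0, 0], [0.6, 0, 0, 0, 0, 0, 0], [0.6, 0, 0, 0, 0, 0, 0], [0.6, 0, 0, 0, 0, 0, 0], [0.6, 0, 0, 0, 0, 0, 0], [0.6, 0, 0, 0, 0, 0, 0], [0.6, 0, 0, 0, 0, 0, 0]]]}}

```text
clock: 12.55
position: [0.5002, 0.2359, 0.2802]
ee_rot: [0.991, -0.131, -0.0, 0.0]
force: [-0.1, -0.3, 0.0]
gripper_width: 0.0558
gripper_force: 0.0
```

Call:
{"fn": "move_arm", "kwargs": {"steps": [[[0.6, 0, 0, 0.5, 0, 0, 0], [0.6, 0, 0, 1.5, 0, 0, 0], [0.6, 0, 0, 2.8, 0, 0, 0], [0.6, 0, 0, 4.2, 0, 0, 0], [0.6, 0, 0, 5.6, 0, 0, 0], [0.6, 0, 0, 7, 0, 0, 0], [0.6, 0, 0, 7, 0, 0, 0]]]}}

```text
clock: 13.13
position: [0.5009, 0.2362, 0.4661]
ee_rot: [0.991, -0.131, 0.007, -0.004]
force: [0.9, 0.1, 0.6]
gripper_width: 0.0569
gripper_force: 0.0
```

Call:
{"fn": "move_arm", "kwargs": {"steps": [[[0.6, -2, -3, 0, 0, 0, 0], [0.6, -2, -5, 0, 0, 0, 0], [0.6, -2, -12, 0, 0, 0, 0], [0.6, -2, -12, 0, 0, 0, 0], [0.6, -2, -12, 0, 0, 0, 0], [0.6, -2, -12, 0, 0, 0, 0], [0.6, -2, -12, 0, 0, 0, 0], [0.6, -2, -12, 0, 0, 0, 0]]]}}

```text
clock: 13.8
position: [0.4493, -0.0674, 0.4563]
ee_rot: [0.991, -0.132, 0.001, 0.001]
force: [-0.3, -0.1, 0.5]
gripper_width: 0.057
gripper_force: 0.0
```

```bash
python3 s.py; python3 - <<'E'
from h import *
out=[]
for n in("top","side"):
    p,d,c=grab(n)
    v,u=np.mgrid[:384,:512]; W=world(np.c_[u.ravel(),v.ravel()],d.ravel(),c).reshape(384,512,3)
    P=W[(d>0)&(W[...,2]>.08)&(W[...,2]<.16)&(p.min(2)>170)&(W[...,0]>.45)&(W[...,0]<.75)&(abs(W[...,1]-.2)<.15)]
    b=P[np.hypot(P[:,0]-.5825,P[:,1]-.2128)<.02]; r=P[P[:,0]>.615]; h=P[P[:,0]<.55]
    for k,q in(('boss top (131)',b),('ring top(113)',r),('handle top(121)',h)): print(n,k,len(q),np.median(q,0).round(4))
    a=(slice(130,230),slice(115,215)) if n=="top" else (slice(160,260),slice(80,180))
    out.append(cv2.resize(p[a][...,::-1],(400,400),interpolation=cv2.INTER_CUBIC))
cv2.imwrite('pics/end.png',np.hstack(out))
E
```

```text
13.8 [ 0.4493 -0.0674  0.4563] [ 9.912e-01 -1.324e-01  8.000e-04  9.000e-04] [-0.29 -0.07  0.55] [ 0.016 -0.012 -0.033]
top boss top (131) 113 [0.5797 0.2101 0.1301]
top ring top(113) 205 [0.6504 0.1991 0.1115]
top handle top(121) 110 [0.5162 0.2306 0.1197]
side boss top (131) 165 [0.579  0.2094 0.1305]
side ring top(113) 239 [0.6494 0.1967 0.1121]
side handle top(121) 191 [0.5123 0.2328 0.1201]
```

View pics/end.png

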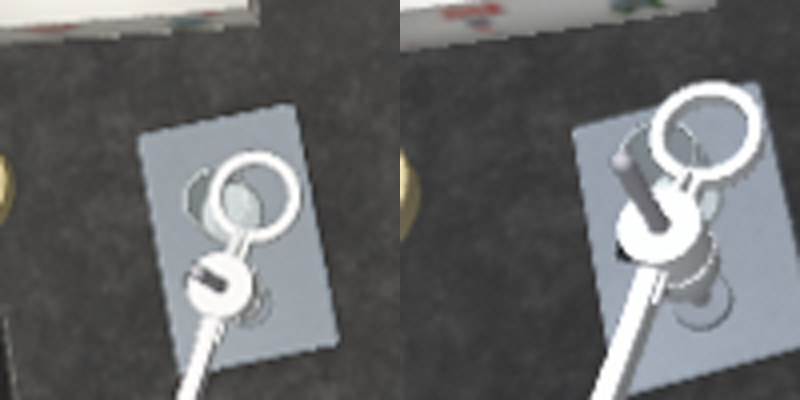

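The holder is on the rod, with the boss at (220,285) and the ring at (255,195), over the plate on the beaker's side. Its boss, ring and handle tops measure about 1 mm below the home heights of 131, 113 and 121 mm, and well below the +7 mm they would show if it were resting on the key. It is fully home and level, and the robot is clear.

```bash
python3 -c "
from workcell import job; print(job.sign_off())"
```

```text
the job is handed in; nothing more can be done
None
```

The funnel holder sits level and fully home on the stop collar, slot over the key and ring on the beaker's side; it is released, the other items were not touched, and the job was handed in at about 14 s.

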